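# Dust a row of portable drives with a sprung felt block

## Robot

A 6-joint arm with a two-finger parallel gripper is mounted at the origin on the work surface. World frame = base frame: x ahead of the robot, y to its left, z up, the work surface at z = 0. Lengths are in m, angles in degrees, forces in N, time in s.
With the tool pointing down it reaches from about 0.325 to 0.85 m from the base axis. Payload 15.5 kg.
Tool frame: the origin (TCP) lies midway between the tips of the shut fingers; the grasp point (between the pads) lies 19 mm behind it; z points along the fingers, y is the line along which they close (so a half turn about z gives the same grasp; the last joint's range is limited). The gripper opens to 91 mm and grips with 3 to 60 N. Pads are 32 mm wide; open, the fingers measure 118 mm over their backs; the gripper's body (76 mm by 178 mm) begins 60 mm behind the grasp point.
Start: joints at [58.642, 28.281, 77.091, -0, 74.628, -5.472], TCP at [0.273, 0.562, 0.214] pointing down, gripper open.
Joint ranges: [-166.48, 166.48], [-47.26, 123.95], [12.59, 153.08], [-70.14, 250.14], [6.76, 159.57], [-176.63, 176.63]. Speed limits (degrees/s): [108.29, 108.29, 147.25, 172.46, 172.46, 172.46].

## Interface

Orientations are given as a 3x3 rotation matrix whose columns are the frame's x, y, z axes.
In Python, from bench import ctrl gives the robot as it stands. The module is installed in compiled form; this text tells all that it offers. Calls block until the motion is done:
- ctrl.goto(position, orientation): joint-space move of the TCP to a pose.
- ctrl.move_l(position, vel=0.15, ori=None, contact_N=None): straight line of the TCP; ori=None keeps the orientation; vel is the mean speed in m/s. With contact_N (N) it stops when the force on the tool has changed by that much, and returns True; else False.
- ctrl.movej(angles): joint-space move.
- ctrl.command_gripper(opening): opening from 0.0 (shut) to 1.0 (fully open); the grip force is fixed at half the most; returns when the fingers have stopped.
- ctrl.sleep(seconds).
- ctrl.ik(position, orientation): joint angles nearest the present ones, or None.
- ctrl.read_camera(name): name is "scene" or "top"; returns the picture (420x560x3 uint8, blue, green, red); there is no depth.
- ctrl.camera_params(name): a dict with "fx", "fy", "cx", "cy" (pixels), "D" ([k1, k2, p1, p2, k3] as OpenCV has them; the pictures are not rectified), "pose" (4x4, takes a point from camera to world coordinates). Camera axes: x right, y up, looking along -z (the intrinsics and any distortion apply to the point x, -y, -z); pixel columns grow to the right and rows downward; lengths in m; the calibration is good to about 2 mm. A picture is of the moment at which its call begins. camera_params takes no time and is no camera call.
A pose or a line that the arm cannot do raises ctrl.MotionError and nothing moves.
- ctrl.sign_off(): hands the job in; it is judged then, once.
Readings, each from a call of its own:
- ctrl.current_t(): time.
- ctrl.current_q(): joint angles.
- ctrl.current_dq(): joint speeds.
- ctrl.current_effort(): joint torques, N m.
- ctrl.current_tool_pos(): TCP position.
- ctrl.current_eef_rot(): TCP orientation.
- ctrl.current_contact_force(): force on the tool from outside, world axes, zero at the start.
- ctrl.current_wrist_torque(): the same for the moment, N m.
- ctrl.current_grip_width(): opening from 0.0 (shut) to 1.0 (fully open).
- ctrl.current_grasp_force(): force on a finger pad.
Only numpy, scipy, OpenCV 4.12 (cv2) and the standard library are available. Lean on these libraries where they do the work, as an engineer would, in place of code of your own. Each camera call takes 0.05 s, during which the arm holds its last target. There are 200 camera calls.

## Task

Dust the portable hard drives lying about the bench: with the jig's jaw slid open, lay every drive flat and end to end in the channel, then slide the jaw up until you feel the row packed tight against the fixed stop. Take the felt block by its handle, press its sprung pad lightly on the row close to the jaw, with the handle bar across the row, and wipe the tops in one slow stroke (about 5 cm a second) to the stop end, in light unbroken contact and without pressing the pad solid. Then stand the block back in its tray, slide the jaw fully open again, and set every drive flat on the smoked acrylic tier, none on top of another and none on the rim, without shifting the other things on the bench.

Things in the scene. Friction and masses are not known exactly. Their poses are not given: they have to be found in the camera images.
- drive1: portable hard drive, a matte black box 100 x 60 x 22 mm (x, y, z) with a grey label on top and a steel port in one short end; origin at the centre of its underside, x along its 100 mm length. It lies loose on the table at first; only two or three of the three drives are there (None if absent).
- drive2: portable hard drive, a matte black box 100 x 60 x 22 mm (x, y, z) with a grey label on top and a steel port in one short end; origin at the centre of its underside, x along its 100 mm length. It lies loose on the table at first; only two or three of the three drives are there (None if absent).
- drive3: portable hard drive, a matte black box 100 x 60 x 22 mm (x, y, z) with a grey label on top and a steel port in one short end; origin at the centre of its underside, x along its 100 mm length. It lies loose on the table at first; only two or three of the three drives are there (None if absent).
- jig: fixed aluminium jig, a bed 100 mm wide and 450 mm long along its y (-0.26 to +0.19), top 20 mm above the table. Two steel rails 6 mm high with inner faces at x = +-34 mm form the channel; the blue fixed stop is at its +y end, the blue sliding jaw at its -y end. Origin on the table under the channel's middle; z up. Its yaw is within 0.15 rad of the world's.
- stop_face (a point): middle of the stop's face that the row is packed against, on the bed's top face, 170 mm towards +y from the jig's origin; the stop rises 16 mm above the bed
- jaw (a joint): travel of the jig's sliding jaw (m): 0 fully open, grows to 0.16 towards the stop. The gap between jaw and stop is 340 mm less this. It drags with about 2 N and stays where it is left
- jaw_face (a point): middle of the jaw's face at bed level; the jaw is 60 mm wide, 50 mm long and 16 mm high above the bed
- jaw_knob (a point): grip point of the red square knob (24 x 24 mm) on the jaw, 36 mm behind the jaw face and 34 mm above the bed; the knob runs from 16 to 47 mm above the bed
- block: felt wiping block: wooden handle bar 60 x 28 mm (x, y) at 40 to 80 mm above the pad's underside, on a wooden plate 70 x 52 mm at 26 to 40 mm, over a sprung grey felt pad 66 x 50 x 12 mm. Origin at the centre of the pad's underside with the spring out. It stands in its tray at first; its y goes along the stroke
- pad (a joint): how far the felt pad is pushed up into the block (m), 0 to 0.014: the spring begins to give at 3 N, and reaches 10 N at the end of travel, where it goes solid
- tray: fixed shallow blue tray of the block, 110 x 94 mm (x, y) with a rim 12 mm high and a floor 5 mm above the table; origin on the table under its middle
- tier: fixed tier of smoked acrylic beyond the jig, 130 mm (x) by 370 mm (y), its floor 30 mm above the table with a rim 7 mm higher and 4 mm thick round it; empty at first; origin on the table under its middle
- sleeve: bystander: orange silicone sleeve, an open tray 112 x 70 x 20 mm
- parts_box: bystander: clear plastic parts box 120 x 80 x 32 mm
- tweezers: bystander: black pad 150 x 90 mm with three stainless tweezers
- cleaner: bystander: white bottle 130 mm high, 52 mm across
- driver: bystander: screwdriver
- mug: bystander: blue mug 90 mm high
Not all that is in view belongs to the job. Leave any brown or yellow look-alike of the tray alone.

How it is judged (in metres and radians):
On the way, in this order (a step that is already met when the one before it is completed fails the run):
1. every drive lies flat and end to end in the channel, packed against the fixed stop with the jaw up against the row (x of drive1 in the frame of jig between -0.01 and 0.01 m and z of drive1 in the frame of jig between 0.016 and 0.024 m and angle between the x axis of each of drive1, drive2, drive3 and the y axis of jig, either way round below 0.12 rad and (y of drive1 in the frame of jig between 0.115 and 0.125 m or y of drive1 in the frame of jig between 0.015 and 0.025 m or y of drive1 in the frame of jig between -0.085 and -0.075 m) and x of drive2 in the frame of jig between -0.01 and 0.01 m and z of drive2 in the frame of jig between 0.016 and 0.024 m and (y of drive2 in the frame of jig between 0.115 and 0.125 m or y of drive2 in the frame of jig between 0.015 and 0.025 m or y of drive2 in the frame of jig between -0.085 and -0.075 m) and x of drive3 in the frame of jig between -0.01 and 0.01 m and z of drive3 in the frame of jig between 0.016 and 0.024 m and (y of drive3 in the frame of jig between 0.115 and 0.125 m or y of drive3 in the frame of jig between 0.015 and 0.025 m or y of drive3 in the frame of jig between -0.085 and -0.075 m) and (y of drive1 in the frame of jig between 0.115 and 0.125 m or y of drive2 in the frame of jig between 0.115 and 0.125 m or y of drive3 in the frame of jig between 0.115 and 0.125 m) and (y of drive1 in the frame of jig between 0.015 and 0.025 m or y of drive2 in the frame of jig between 0.015 and 0.025 m or y of drive3 in the frame of jig between 0.015 and 0.025 m) and (horizontal distance between jaw_face and drive1 below 0.056 m or horizontal distance between jaw_face and drive2 below 0.056 m or horizontal distance between jaw_face and drive3 below 0.056 m)), for 0.3 s.
2. the felt pad presses lightly (1 to 15 N) on the row at its jaw end, block centre within 50 mm of the jaw face (horizontal distance between block and jaw_face below 0.05 m and x of block in the frame of jig between -0.02 and 0.02 m and (contact force between block and drive1 above 1 N or contact force between block and drive2 above 1 N or contact force between block and drive3 above 1 N) and contact force between block and drive1 below 15 N and contact force between block and drive2 below 15 N and contact force between block and drive3 below 15 N), for 0.1 s.
3. the block moves along between the two ends in unbroken light contact (1 to 15 N) for at least a second (horizontal distance between block and jaw_face above 0.05 m and horizontal distance between block and stop_face above 0.05 m and linear speed of block above 0.008 m/s and x of block in the frame of jig between -0.02 and 0.02 m and (contact force between block and drive1 above 1 N or contact force between block and drive2 above 1 N or contact force between block and drive3 above 1 N) and contact force between block and drive1 below 15 N and contact force between block and drive2 below 15 N and contact force between block and drive3 below 15 N), for 1 s.
4. the pad, still pressing lightly, arrives at the stop end, block centre within 50 mm of the stop face (horizontal distance between block and stop_face below 0.05 m and x of block in the frame of jig between -0.02 and 0.02 m and (contact force between block and drive1 above 1 N or contact force between block and drive2 above 1 N or contact force between block and drive3 above 1 N) and contact force between block and drive1 below 15 N and contact force between block and drive2 below 15 N and contact force between block and drive3 below 15 N), for 0.05 s.
At the end, for the whole second after the job is handed in: every drive lies flat on the tier's floor inside its rim (centre within 34 mm across and 152 mm along of its middle), the block stands upright in its tray (centre within 25 mm each way of the tray's), the jaw is open to within 20 mm, and all is at rest (x of drive1 in the frame of tier between -0.034 and 0.034 m and y of drive1 in the frame of tier between -0.152 and 0.152 m and z of drive1 in the frame of tier between 0.026 and 0.034 m and angle between each of drive1, drive2, drive3, block's own z axis and vertical below 0.1 rad and linear speed of each of drive1, drive2, drive3, block below 0.02 m/s and x of drive2 in the frame of tier between -0.034 and 0.034 m and y of drive2 in the frame of tier between -0.152 and 0.152 m and z of drive2 in the frame of tier between 0.026 and 0.034 m and x of drive3 in the frame of tier between -0.034 and 0.034 m and y of drive3 in the frame of tier between -0.152 and 0.152 m and z of drive3 in the frame of tier between 0.026 and 0.034 m and x of block in the frame of tray between -0.025 and 0.025 m and y of block in the frame of tray between -0.025 and 0.025 m and z of block in the frame of tray between 0.001 and 0.009 m and value of joint jaw below 0.02 m); the robot touches nothing.
It fails at once if a drive is pressed with the held block harder than 35 N (contact force between the fingers and block above 5 N and (contact force between block and drive1 above 35 N or contact force between block and drive2 above 35 N or contact force between block and drive3 above 35 N)).
It fails at once if something else on the bench is moved by more than 40 mm (distance of any of sleeve, parts_box, tweezers, cleaner, driver, mug from where it was at the start of the episode above 0.04 m).
Of drive1, drive2, drive3 only 2 to 3 are there at a start; the rules pass over those that are not, and their reading is None.
At some moment in a run one of drive1, drive2, drive3 may be knocked a few centimetres aside while the robot is not near it.
Once in a run the grip may slacken for a moment while it holds something.
It also fails if it takes over 210 s, if anything falls off the work surface, if the arm or the gripper's body presses on something with over 40 N, if the wrist force passes 120 N, or if a joint passes its speed limit or range.

## Working session

There is one attempt and no reset: what is moved stays moved. The work goes in short steps, each a Python script; the robot and the scene stay as the last script left them, time stands still between calls to the robot, and variables do not carry over. Pictures are saved under pics/ and viewed, at most 14 in all, crops included, and the job is handed in when it is done.

```bash
mkdir -p pics; cat > h.py <<'E'
import numpy as np, cv2
from bench import ctrl
def snap(cam,fn=None):
    im=ctrl.read_camera(cam)
    if fn: cv2.imwrite('pics/'+fn,im)
    return im
def px2w(cam,pts,z):
    p=ctrl.camera_params(cam);K=np.array([[p['fx'],0,p['cx']],[0,p['fy'],p['cy']],[0,0,1.]])
    u=cv2.undistortPoints(np.array(pts,float).reshape(-1,1,2),K,np.array(p['D'],float)).reshape(-1,2)
    T=np.array(p['pose']);d=np.c_[u[:,0],-u[:,1],-np.ones(len(u))]@T[:3,:3].T
    o=T[:3,3];zz=np.broadcast_to(z,len(u));return o+d*((zz-o[2])/d[:,2])[:,None]
def w2px(cam,P):
    p=ctrl.camera_params(cam);K=np.array([[p['fx'],0,p['cx']],[0,p['fy'],p['cy']],[0,0,1.]])
    T=np.array(p['pose']);c=(np.array(P,float).reshape(-1,3)-T[:3,3])@T[:3,:3]
    c=c*[1,-1,-1];return cv2.projectPoints(c,np.zeros(3),np.zeros(3),K,np.array(p['D'],float))[0].reshape(-1,2)
E
python3 - <<'E'
from h import *
for c in('scene','top'):
    im=snap(c);cv2.imwrite(f'pics/{c}0.png',cv2.resize(im,(800,600),interpolation=cv2.INTER_CUBIC))
    p=ctrl.camera_params(c);print(c,p)
print(ctrl.current_t(),ctrl.current_eef_rot())
E
```

```text
scene {'fx': 393.92080116355123, 'fy': 393.92080116355123, 'cx': 277.60824494632146, 'cy': 209.49275362709406, 'D': array([-0.00020986,  0.        ,  0.        ,  0.        ,  0.        ]), 'pose': array([[ 0.63984842, -0.58849474,  0.49423469,  1.18935727],
       [ 0.76841012,  0.4800208 , -0.4232327 , -0.60109371],
       [ 0.01182729,  0.65057972,  0.75934587,  1.10978653],
       [ 0.        ,  0.        ,  0.        ,  1.        ]])}
top {'fx': 482.98601670292265, 'fy': 482.98601670292265, 'cx': 282.8052717821326, 'cy': 213.5196539925938, 'D': array([-0.17368665,  0.        ,  0.        ,  0.        ,  0.        ]), 'pose': array([[-0.0283622 ,  0.9980101 , -0.05631545,  0.45258464],
       [-0.99952889, -0.02897628, -0.01011768, -0.05523026],
       [-0.01172936,  0.05600196,  0.99836176,  1.53917376],
       [ 0.        ,  0.        ,  0.        ,  1.        ]])}
0.1 [[-8.99684618e-01  4.36540175e-01 -5.13918535e-04]
 [ 4.36540469e-01  8.99684213e-01 -8.57561252e-04]
 [ 8.80044540e-05 -9.95880905e-04 -9.99999500e-01]]
```

View pics/top0.png

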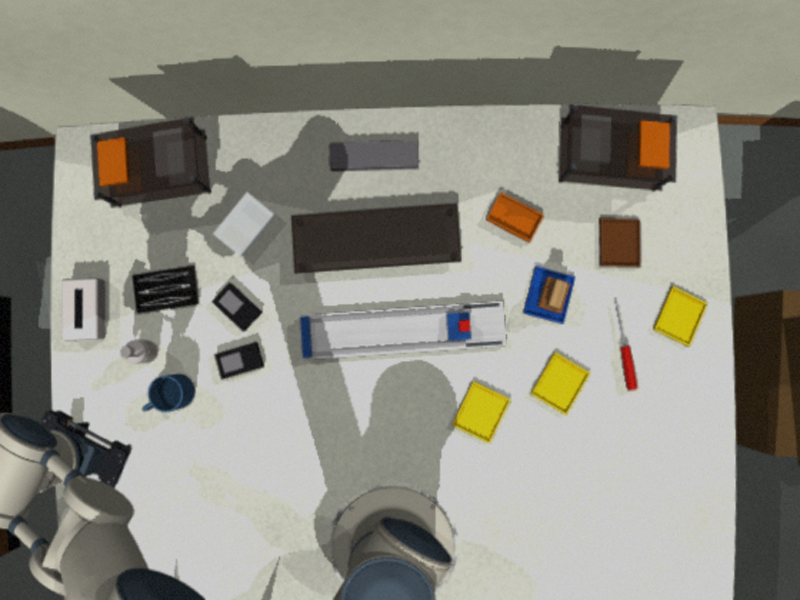

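View pics/scene0.png

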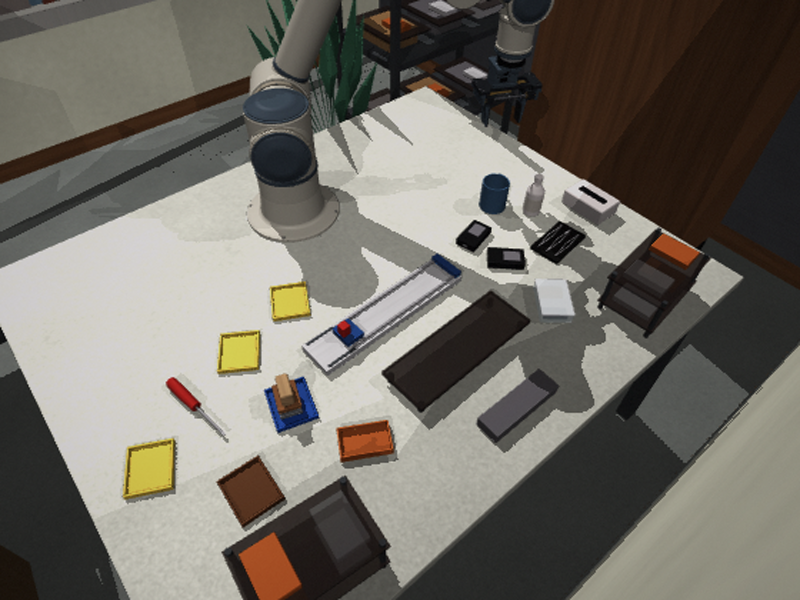

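The top view shows two drives (238,306) and (240,360), the jig from (305,335) to (505,325) with the jaw knob at (464,326), the tray and block at (550,292) and the tier at (377,237). I'll enlarge these for measuring.

```bash
python3 - <<'E'
from h import *
im=snap('top')
for n,(a,b,c,d) in {'a':(195,365,135,260),'b':(140,200,185,275),'c':(355,415,175,235)}.items():
    cr=im[c:d,a:b]; s=min(800//(b-a),600//(d-c))
    if n!='a':s=6
    cr=cv2.resize(cr,None,fx=s,fy=s,interpolation=cv2.INTER_CUBIC)
    if n=='a': cv2.imwrite('pics/ca.png',cr); print(s,cr.shape)
    elif n=='b': B=cr
    else:
        C=cv2.copyMakeBorder(cr,0,B.shape[0]-cr.shape[0],10,0,cv2.BORDER_CONSTANT); cv2.imwrite('pics/cbc.png',cv2.convertScaleAbs(np.hstack([B,C]),alpha=1.3)); print(np.hstack([B,C]).shape)
E
```

```text
4 (500, 680, 3)
(540, 730, 3)
```

View pics/ca.png

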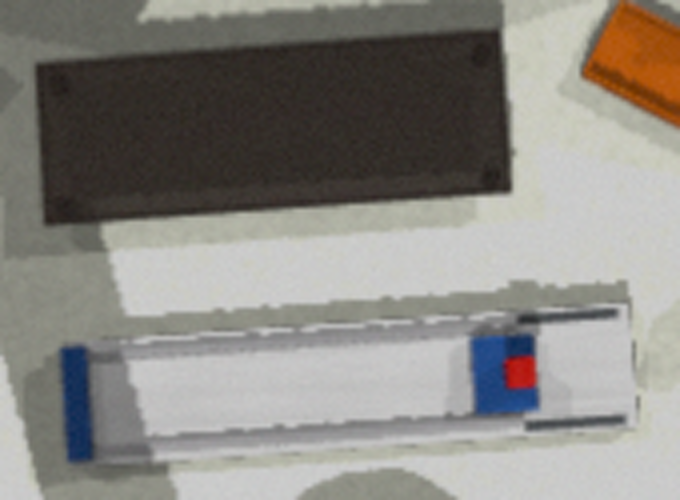

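View pics/cbc.png

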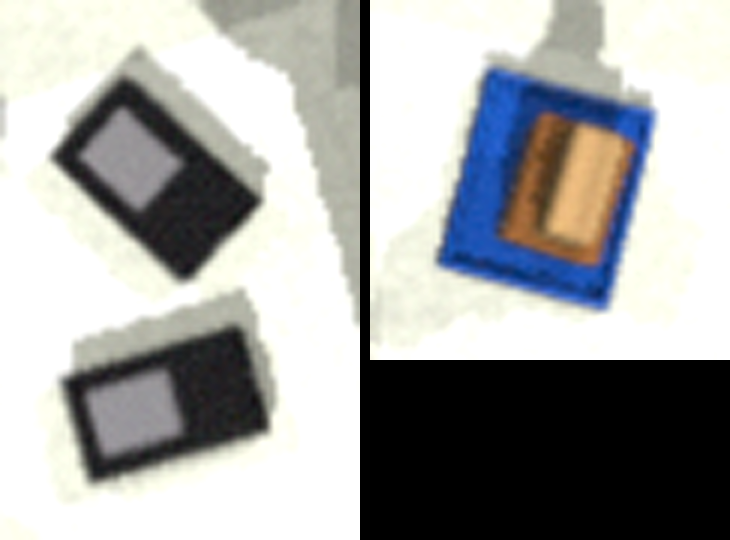

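```bash
cat > meas.py <<'E'
from h import *
def f(pts,s,ox,oy,z): 
    p=(np.array(pts,float)+.5)/s-.5+[ox,oy]; return px2w('top',p,z)[:,:2]
def rect(n,P):
    e=[np.linalg.norm(P[(i+1)%4]-P[i])*1000 for i in range(4)]
    d=(P[1]-P[0])+(P[2]-P[3]); d2=(P[2]-P[1])+(P[3]-P[0])
    print(n,'c',P.mean(0).round(4),'edges',np.round(e),'ang',np.degrees(np.arctan2(d[1],d[0])).round(1),np.degrees(np.arctan2(d2[1],d2[0])).round(1), 'r',np.hypot(*P.mean(0)).round(3))
rect('A',f([(125,78),(262,200),(187,282),(52,157)],6,140,185,.022))
rect('B',f([(62,380),(238,325),(270,430),(92,482)],6,140,185,.022))
rect('tier',f([(38,65),(500,30),(511,190),(46,224)],4,195,135,.037))
rect('stop',f([(62,347),(88,346),(94,461),(70,462)],4,195,135,.036))
rect('jaw',f([(473,337),(534,334),(538,410),(476,413)],4,195,135,.036))
rect('knob',f([(506,358),(534,356),(537,387),(508,389)],4,195,135,.067))
print('bedend',f([(630,303),(637,425)],4,195,135,.02))
rect('tray',f([(118,68),(285,110),(235,310),(68,265)],6,355,175,.012))
rect('plate',f([(170,112),(267,140),(230,265),(128,237)],6,355,175,.045))
rect('handle',f([(205,118),(265,138),(230,245),(176,238)],6,355,175,.085))
E
python3 meas.py
```

```text
A c [0.5461 0.3338] edges [100.  59. 100.  58.] ang -132.9 135.5 r 0.64
B c [0.4265 0.3311] edges [100.  58. 100.  57.] ang -74.8 -164.2 r 0.54
tier c [0.6878 0.0184] edges [366. 127. 366. 127.] ang -87.5 -178.0 r 0.688
stop c [0.4744 0.1763] edges [21. 90. 19. 90.] ang -89.2 -177.8 r 0.506
jaw c [ 0.4888 -0.1574] edges [48. 59. 48. 59.] ang -88.9 -179.2 r 0.514
knob c [ 0.4885 -0.1675] edges [21. 24. 22. 24.] ang -87.7 -177.2 r 0.516
bedend [[ 0.54186649 -0.25893538]
 [ 0.44554547 -0.26109355]]
tray c [ 0.5536 -0.3631] edges [ 93. 110.  93. 109.] ang -106.1 163.4 r 0.662
plate c [ 0.5509 -0.368 ] edges [53. 68. 55. 69.] ang -107.2 159.9 r 0.663
handle c [ 0.5499 -0.3701] edges [32. 58. 28. 63.] ang -104.8 161.7 r 0.663
```

```bash
cat >> h.py <<'E'
JO=np.array([.4823,-.0018]);JY=np.radians(2.5)
TO=np.array([.6878,.0184]);TY=np.radians(2.3)
def fr(O,yaw,x,y): c,s=np.cos(yaw),np.sin(yaw); return O+np.array([c*x-s*y,s*x+c*y])
def R(phi):
    a=np.radians(phi);y=np.array([np.cos(a),np.sin(a),0]);z=np.array([0,0,-1.]);return np.c_[np.cross(y,z),y,z]
def P(xy,z): return [float(xy[0]),float(xy[1]),float(z)]
def st(m=''): print(m,'t%.1f'%ctrl.current_t(),'p',np.round(ctrl.current_tool_pos(),4),'w%.3f'%ctrl.current_grip_width(),'gf%.1f'%ctrl.current_grasp_force(),'F',np.round(ctrl.current_contact_force(),1))
def pick(xy,phi,z,up=.13,open_=1.0):
    ctrl.command_gripper(open_)
    ctrl.goto(P(xy,up),R(phi)); c=ctrl.move_l(P(xy,z),vel=.12,contact_N=15); st('down hit=%s'%c)
    ctrl.command_gripper(0); st('grip')
    ctrl.move_l(P(xy,up),vel=.15); st('up')
def place(xy,phi,z,up=.13,down=.003,open_=1.0):
    ctrl.goto(P(xy,up),R(phi)); st('over'); ctrl.move_l(P(xy,z+.012),vel=.15)
    c=ctrl.move_l(P(xy,z-down),vel=.03,contact_N=4); st('placed hit=%s'%c)
E
python3 - <<'E'
from h import *
ctrl.goto([.4265,.3311,.2],R(15.5))
im=snap('top');cv2.imwrite('pics/t1.png',im)
im=snap('scene');cv2.imwrite('pics/s1.png',im)
pick([.4265,.3311],15.5,.010)
place(fr(JO,JY,0,.116),2.5,.030)
im=snap('top');cv2.imwrite('pics/t2.png',np.hstack([cv2.resize(im[150:290,140:350],None,fx=3,fy=3,interpolation=cv2.INTER_CUBIC)]))
E
```

```text
down hit=False t3.1 p [0.4269 0.3314 0.0107] w0.996 gf0.0 F [ 0.2  0.8 -0.4]
grip t3.7 p [0.4265 0.3311 0.0101] w0.654 gf30.0 F [-0.6 -0.2  3.9]
up t4.6 p [0.426  0.3308 0.1292] w0.659 gf3.0 F [ 0.2  0.1 -1.8]
over t5.5 p [0.4771 0.1146 0.1297] w0.656 gf30.0 F [-0.6  0.9 -2.8]
placed hit=True t6.7 p [0.4775 0.1141 0.0294] w0.653 gf30.0 F [ 0.1 -0.2 -1.5]
```

View pics/t1.png

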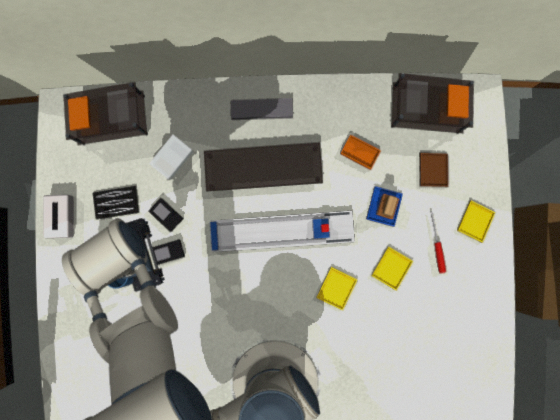

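View pics/t2.png

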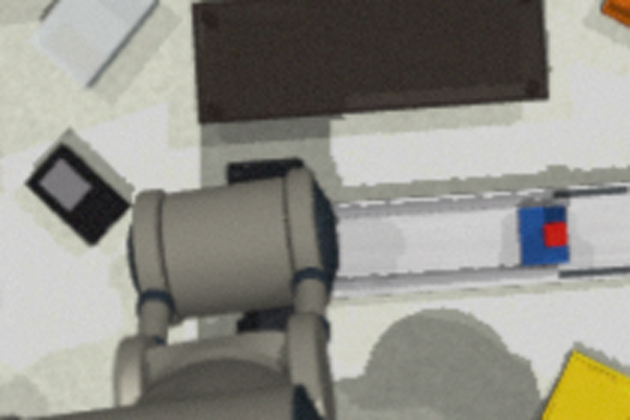

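T1/T2 show only two drives in all, the second still at about (166,215); the first is held over the channel by the stop. Release and fetch the second.

```bash
python3 - <<'E'
from h import *
ctrl.command_gripper(1.0)
ctrl.move_l(P(fr(JO,JY,0,.116),.13),vel=.15)
ctrl.goto([.5461,.3338,.2],R(-43.7))
im1=snap('top')
pick([.5461,.3338],-43.7,.010)
place(fr(JO,JY,0,.010),2.5,.030)
ctrl.command_gripper(1.0)
ctrl.move_l(P(fr(JO,JY,0,.010),.15),vel=.15)
k=fr(JO,JY,0,-.167)
ctrl.goto(P(k,.15),R(2.5))
im2=snap('top'); sc=snap('scene')
r=lambda i,s:cv2.resize(i,None,fx=s,fy=s,interpolation=cv2.INTER_CUBIC)
cv2.imwrite('pics/t3.png',np.vstack([r(im2[195:270,190:390],3.5),r(sc[160:270,200:340],3)[:, :420] if 0 else np.pad(r(sc[165:265,205:335],3),((0,0),(0,310),(0,0)))]))
E
```

```text
down hit=False t11.1 p [0.5466 0.3341 0.0108] w1.001 gf0.0 F [ 0.1 -1.   0.9]
grip t11.7 p [0.546  0.3339 0.0101] w0.654 gf30.0 F [-1.3  0.7  3.3]
up t12.6 p [0.5456 0.3335 0.129 ] w0.658 gf30.0 F [ 0.  -0.1 -3.1]
over t13.9 p [0.4822 0.0087 0.1298] w0.655 gf30.0 F [-0.3 -0.7 -2.4]
placed hit=True t15.1 p [0.482  0.0082 0.0294] w0.655 gf30.0 F [ 0.1 -1.  -1.9]
```

View pics/t3.png

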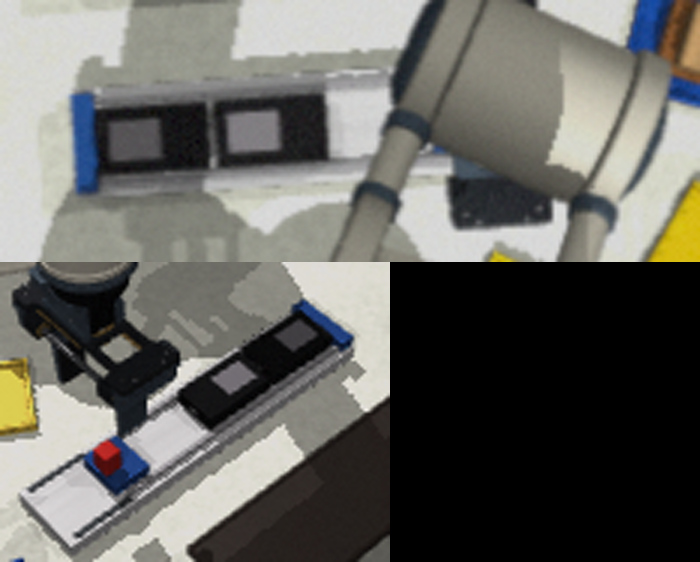

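Both drives lie in the channel with a small gap (x≈212 in the picture), jaw still short of them. Slide the jaw.

```bash
python3 - <<'E'
from h import *
k=fr(JO,JY,0,-.167)
ctrl.move_l(P(k,.040),vel=.1,contact_N=10); st('down')
ctrl.command_gripper(0); st('grip')
ctrl.move_l(P(fr(JO,JY,0,-.085),.040),vel=.08); st('mid')
c=ctrl.move_l(P(fr(JO,JY,0,-.050),.040),vel=.03,contact_N=9); st('hit=%s'%c)
p=np.array(ctrl.current_tool_pos())[:2]-JO; print('jig y',p@[-np.sin(JY),np.cos(JY)],'x',p@[np.cos(JY),np.sin(JY)])
ctrl.sleep(.5); st('rest')
ctrl.command_gripper(1.0)
q=np.array(ctrl.current_tool_pos()); ctrl.move_l(P(q[:2],.15),vel=.15)
ctrl.goto([.5499,-.3701,.2],R(73))
im2=snap('top'); sc=snap('scene')
r=lambda i,s:cv2.resize(i,None,fx=s,fy=s,interpolation=cv2.INTER_CUBIC)
cv2.imwrite('pics/t4.png',np.vstack([r(im2[195:270,190:390],3.5),np.pad(r(sc[165:265,205:335],3),((0,0),(0,310),(0,0)))]))
E
```

```text
down t18.8 p [ 0.4899 -0.1688  0.0405] w0.999 gf0.0 F [-0.1 -0.1  0.3]
grip t19.8 p [ 0.4898 -0.1687  0.04  ] w0.259 gf30.0 F [ 2.3  0.4 -1.8]
mid t21.0 p [ 0.4862 -0.0853  0.04  ] w0.265 gf30.0 F [ 4.8  1.7 -4.6]
hit=True t21.7 p [ 0.4854 -0.0673  0.04  ] w0.255 gf30.0 F [-0.1 -2.3  5.1]
jig y -0.0655812731042419 x 0.0002723030178598601
rest t22.2 p [ 0.4855 -0.0674  0.04  ] w0.262 gf30.0 F [-0.9  1.5  7.3]
```

View pics/t4.png

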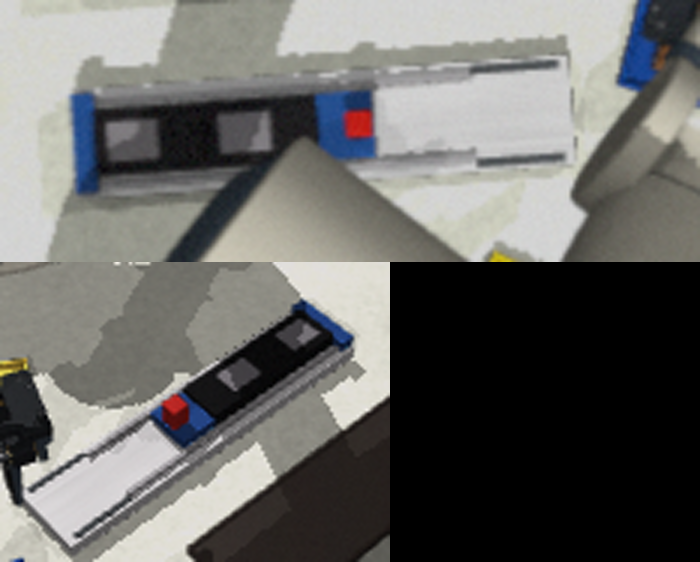

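The row looks packed with no gaps visible and the jaw against it, but the force stop was mostly vertical; I'll confirm with a clean push on the back of the knob.

```bash
python3 - <<'E'
from h import *
ctrl.goto(P(fr(JO,JY,0,-.105),.15),R(2.5)); ctrl.command_gripper(0)
ctrl.move_l(P(fr(JO,JY,0,-.105),.046),vel=.1,contact_N=10); ctrl.sleep(.3); st('down')
c=ctrl.move_l(P(fr(JO,JY,0,-.075),.046),vel=.02,contact_N=10); st('hit=%s'%c)
ctrl.sleep(.3); st('rest')
p=np.array(ctrl.current_tool_pos())[:2]-JO; y=p@[-np.sin(JY),np.cos(JY)]; print('jig y',y)
ctrl.move_l(P(fr(JO,JY,0,y-.01),.046),vel=.05)
ctrl.move_l(P(fr(JO,JY,0,y-.01),.15),vel=.15)
im=snap('top'); sc=snap('scene')
ctrl.command_gripper(.6)
ctrl.goto([.5499,-.3701,.2],R(73)); st()
E
```

```text
down t30.1 p [ 0.487  -0.1068  0.0463] w0.003 gf0.0 F [ 0.8 -0.2 -0.6]
hit=True t30.9 p [ 0.4865 -0.0967  0.046 ] w0.011 gf3.3 F [-1.8 -7.3  3.8]
rest t31.1 p [ 0.4865 -0.0967  0.0459] w0.002 gf2.4 F [-1.2 -5.5  3.8]
jig y -0.09502144742635252
 t34.8 p [ 0.5499 -0.3694  0.1998] w0.604 gf0.0 F [-0.2 -0.3  0.7]
```

```bash
python3 - <<'E'
from h import *
b=[.5504,-.369]
ctrl.goto(P(b,.15),R(72)); c=ctrl.move_l(P(b,.051),vel=.1,contact_N=10); st('down %s'%c)
ctrl.command_gripper(0); st('grip'); ctrl.move_l(P(b,.16),vel=.12); ctrl.sleep(.3); st('up')
ctrl.goto(P(fr(JO,JY,0,.004),.14),R(92.5)); ctrl.sleep(.3); st('over')
ctrl.move_l(P(fr(JO,JY,0,.004),.10),vel=.1); ctrl.sleep(.4); st('near')
im=snap('top'); sc=snap('scene')
r=lambda i,s:cv2.resize(i,None,fx=s,fy=s,interpolation=cv2.INTER_CUBIC)
cv2.imwrite('pics/t5.png',np.vstack([np.pad(r(im[185:275,190:390],2.5),((0,0),(0,100),(0,0))),r(sc[140:260,205:355],4)])[:600])
E
```

```text
down False t36.3 p [ 0.5507 -0.3693  0.0517] w0.601 gf0.0 F [0.5 0.6 0.4]
grip t36.8 p [ 0.5505 -0.369   0.0511] w0.301 gf30.0 F [0.  0.6 2. ]
up t38.2 p [ 0.5503 -0.3689  0.1596] w0.303 gf30.0 F [-0.3  0.1 -2.2]
over t39.9 p [0.4823 0.0017 0.1399] w0.305 gf30.0 F [ 0.4 -0.4 -1.8]
near t40.8 p [0.4822 0.0022 0.1002] w0.309 gf30.0 F [-0.6 -0.  -1.4]
```

View pics/t5.png

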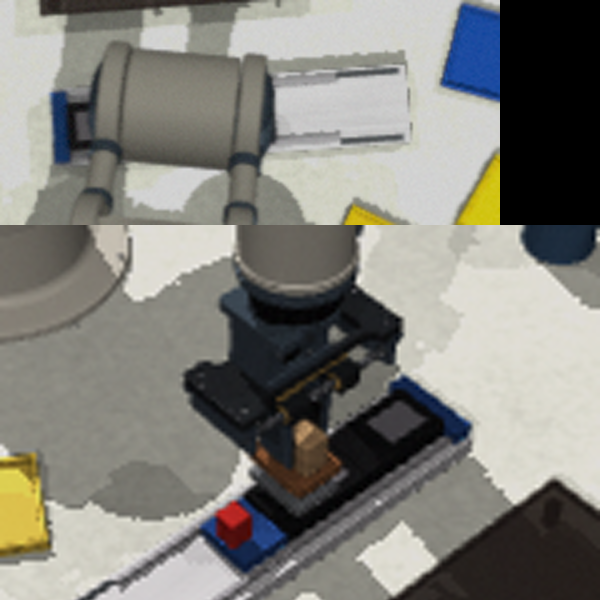

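The block hangs level over the jaw-end drive, bar across the row; the drives are undisturbed. Press and wipe.

```bash
python3 - <<'E'
from h import *
a=fr(JO,JY,0,.004)
ctrl.sleep(.2); F0=np.mean([ctrl.current_contact_force() for _ in range(1)],0)
c=ctrl.move_l(P(a,.082),vel=.012,contact_N=4); st('contact %s'%c)
z=ctrl.current_tool_pos()[2]
if c: z=max(z-.001,.082); 
zs=min(z,.0835); zs=.083 if z<.0895 else z-.004
ctrl.move_l(P(a,zs),vel=.012); 
f=[]
for _ in range(8): ctrl.sleep(.05); f.append(ctrl.current_contact_force()[2]-F0[2])
st('press'); print('dFz',np.mean(f),'F0',F0,'zs',zs)
if 2.5<np.mean(f)<11:
    ctrl.move_l(P(fr(JO,JY,0,.138),zs),vel=.05); ctrl.sleep(.4); st('end')
    p=np.array(ctrl.current_tool_pos())[:2]-JO; print('jig y',p@[-np.sin(JY),np.cos(JY)])
E
```

```text
contact True t42.2 p [0.4821 0.0022 0.0863] w0.304 gf30.0 F [ 0.8 -0.4  2.8]
press t43.0 p [0.4822 0.0022 0.0831] w0.310 gf30.0 F [-0.6 -0.7  4.2]
dFz 6.117246817438661 F0 [-0.66429012  0.21563801 -2.00785483] zs 0.083
end t46.2 p [0.4763 0.136  0.083 ] w0.301 gf30.0 F [-0.4 -2.5  3.5]
jig y 0.1379769933373008
```

```bash
python3 - <<'E'
from h import *
e=fr(JO,JY,0,.138)
ctrl.move_l(P(e,.16),vel=.1); st('up')
b=[.5525,-.366]
ctrl.goto(P(b,.16),R(73)); st('over'); ctrl.move_l(P(b,.062),vel=.12); ctrl.sleep(.2)
c=ctrl.move_l(P(b,.0505),vel=.02,contact_N=4); st('tray %s'%c)
ctrl.command_gripper(.6); ctrl.move_l(P(b,.16),vel=.12)
k=fr(JO,JY,0,-.066)
ctrl.goto(P(k,.15),R(2.5))
im=snap('top'); sc=snap('scene')
r=lambda i,s:cv2.resize(i,None,fx=s,fy=s,interpolation=cv2.INTER_CUBIC)
cv2.imwrite('pics/t6.png',np.vstack([np.pad(r(im[175:275,190:420],2.5),((0,0),(0,25),(0,0))),r(sc[150:300,180:330],4)[:340]])[:600] if 0 else np.vstack([r(im[175:275,190:420],2.6),r(sc[150:300,170:400],2.6)]))
E
```

```text
up t47.2 p [0.4758 0.136  0.1594] w0.310 gf30.0 F [ 0.5 -0.3 -2.1]
over t49.0 p [ 0.5529 -0.3648  0.16  ] w0.304 gf30.0 F [ 1.   0.6 -2.2]
tray True t50.8 p [ 0.5523 -0.3659  0.05  ] w0.307 gf30.0 F [ 0.8 -1.1  3. ]
```

View pics/t6.png

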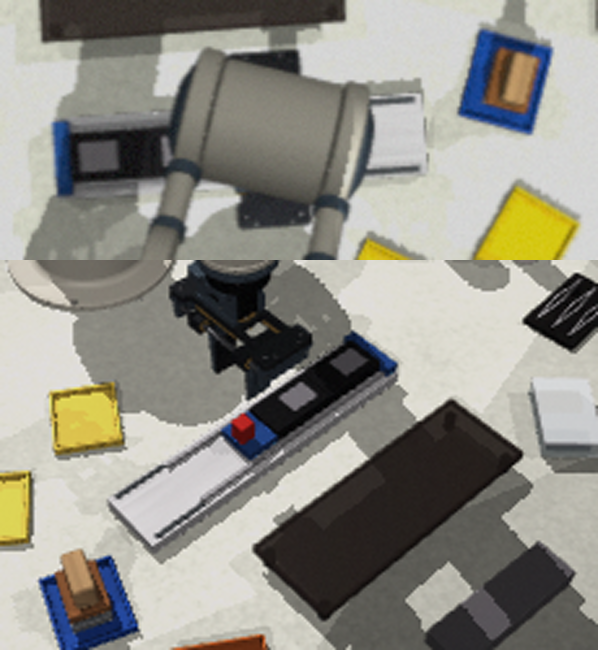

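Block stands in its tray (top ~(510,80)); jaw and drives unchanged. Open the jaw and look for any knocked drive.

```bash
python3 - <<'E'
from h import *
k=fr(JO,JY,0,-.066)
ctrl.move_l(P(k,.040),vel=.1,contact_N=10); ctrl.command_gripper(0); st('grip')
c=ctrl.move_l(P(fr(JO,JY,0,-.204),.040),vel=.06,contact_N=25); st('open %s'%c)
ctrl.command_gripper(.7); q=np.array(ctrl.current_tool_pos())
p=q[:2]-JO; print('jig y',p@[-np.sin(JY),np.cos(JY)])
ctrl.move_l(P(q[:2],.15),vel=.15)
im=snap('top'); sc=snap('scene')
r=lambda i,s:cv2.resize(i,None,fx=s,fy=s,interpolation=cv2.INTER_CUBIC)
cv2.imwrite('pics/t7.png',np.vstack([r(im[195:270,190:390],3),r(sc[165:265,200:400],3)]))
E
```

```text
grip t56.0 p [ 0.4854 -0.0678  0.0401] w0.262 gf30.0 F [ 0.1 -1.1  2. ]
open False t58.4 p [ 0.4914 -0.2064  0.0401] w0.264 gf30.0 F [ 2.9 -1.4  5.5]
jig y -0.203990356325456
```

View pics/t7.png

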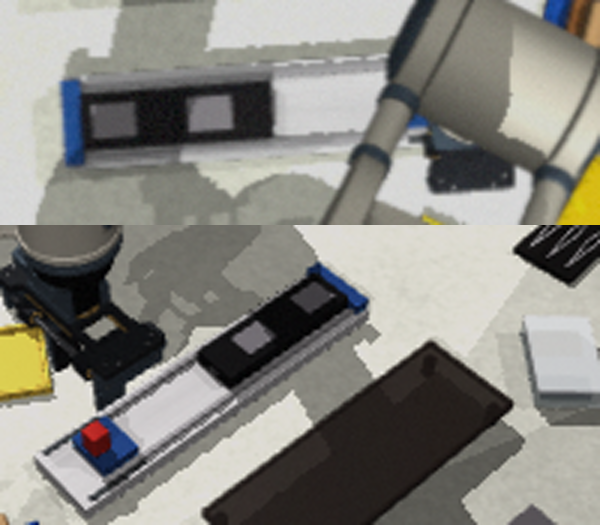

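Jaw is open and both drives lie in place against the stop. Move them to the tier, checking between.

```bash
python3 - <<'E'
from h import *
r=lambda i,s:cv2.resize(i,None,fx=s,fy=s,interpolation=cv2.INTER_CUBIC)
pick(fr(JO,JY,0,.02),2.5,.030)
t=fr(TO,TY,0,-.075); place(t,2.3,.040); ctrl.command_gripper(1.0); ctrl.move_l(P(t,.13),vel=.15)
im=snap('top'); sc=snap('scene')
cv2.imwrite('pics/t8.png',np.vstack([r(im[130:270,190:390],2),r(sc[165:305,200:400],2)]))
E
```

```text
down hit=False t62.6 p [0.4818 0.018  0.0305] w0.998 gf0.0 F [0.6 0.5 0.9]
grip t63.2 p [0.4815 0.0182 0.0301] w0.655 gf30.0 F [-0.3  0.1  4.6]
up t64.0 p [0.4809 0.0182 0.1293] w0.655 gf30.0 F [-0.   0.6 -2.4]
over t64.9 p [ 0.6894 -0.056   0.129 ] w0.656 gf30.0 F [ 0.6 -0.3 -1.6]
placed hit=True t66.0 p [ 0.691  -0.0566  0.0396] w0.658 gf30.0 F [ 1.1 -0.4  2.9]
```

View pics/t8.png

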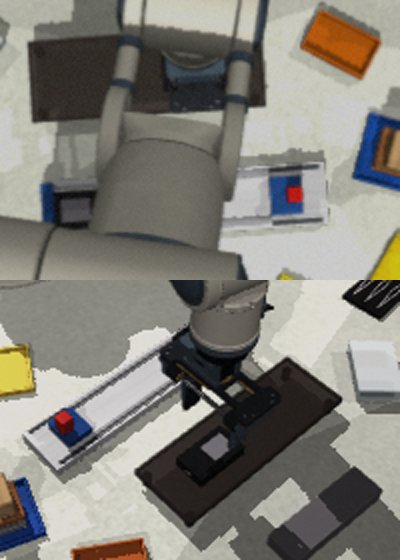

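The first drive lies on the tier; the other is still at the stop in the top view (75,208).

```bash
python3 - <<'E'
from h import *
r=lambda i,s:cv2.resize(i,None,fx=s,fy=s,interpolation=cv2.INTER_CUBIC)
pick(fr(JO,JY,0,.119),2.5,.030)
t=fr(TO,TY,0,.07); place(t,2.3,.040); ctrl.command_gripper(1.0); ctrl.move_l(P(t,.13),vel=.15)
ctrl.goto([.36,.30,.25],R(40))
im=snap('top'); sc=snap('scene')
cv2.imwrite('pics/t9.png',np.vstack([r(im[130:250,190:430],2.4),r(sc[165:290,170:410],2.4)]))
st()
E
```

```text
down hit=False t69.8 p [0.4776 0.117  0.0304] w0.996 gf0.0 F [0.3 1.2 0.1]
grip t70.4 p [0.4772 0.1171 0.0302] w0.655 gf30.0 F [-0.7 -0.2  5.9]
up t71.2 p [0.4766 0.117  0.1293] w0.657 gf30.0 F [-0.4  0.1 -2.5]
over t72.0 p [0.6836 0.0885 0.1289] w0.657 gf30.0 F [-0.9  0.2 -2.4]
placed hit=True t73.2 p [0.6852 0.0883 0.0396] w0.655 gf30.0 F [ 0.1 -0.6  2. ]
 t76.2 p [0.3608 0.2997 0.2496] w0.999 gf0.0 F [ 0.3 -0.4 -0.2]
```

View pics/t9.png

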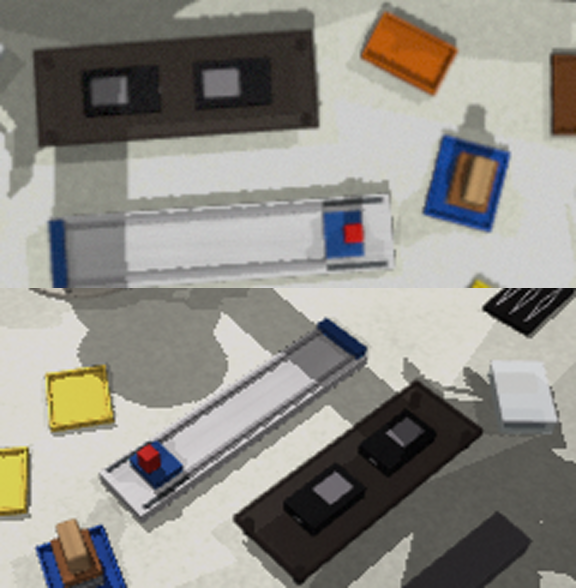

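Both drives lie flat in the middle of the tier (120,90) and (232,83), the block is in its tray and the jaw is open. Handing in.

```bash
python3 -c "
from h import *
print(ctrl.sign_off())"
```

```text
the job is handed in; nothing more can be done
None
```

The job is handed in, though no verdict came back: two drives were on the bench, and both were packed, wiped at about 6 N and set flat on the tier, with the block in its tray and the jaw open.

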